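# Undo the draw latch on the small-bore ring holder

## Robot

A 7-joint arm with a two-finger parallel gripper is mounted at the origin on the work surface. World frame = base frame: x ahead of the robot, y to its left, z up, the work surface at z = 0. Lengths are in m, angles in rad, forces in N, time in s.
With the tool pointing down it reaches from about 0.4 to 0.925 m from the base axis. Payload 4.1 kg.
Tool frame: the origin (TCP) lies at the very end of the fingers, on their centre line; the grasp point (between the pads) lies bot.pinch_z behind it (bot.pinch_z is the distance from the TCP to the grasp point, in m); z points along the fingers, y is the line along which they close (so a half turn about z gives the same grasp; the last joint's range is limited). The gripper opens to 85 mm and grips with 20 to 120 N. Pads are 22 mm wide; open, the fingers measure 114 mm over their backs; the gripper's body (76 mm by 85 mm) begins 54 mm behind the grasp point. The pads swing forward as they close: fully open they stand 13 mm farther back than shut.
Start: joints at [1.027, 0.398, 0.045, 1.537, -0.019, 1.207, -0.051], TCP at [0.28, -0.587, 0.231] pointing down, gripper open.
Joint ranges: [-2.82, 2.82], [-0.49, 2.23], [-1.37, 1.46], [0, 2.46], [-1.36, 4.5], [0.23, 2], [-2.94, 2.94]. Speed limits (rad/s): [2.57, 2.57, 3.14, 3.14, 3.14, 3.14, 3.14].

## Interface

Orientations are given as a unit quaternion [x, y, z, w].
In Python, from bench import bot gives the robot as it stands.
- The arm moves only by the tool servo_tool, never from a script. Its argument "increments" is a list of rows, each an object with "dp": the shift along the tool's x, y, z in mm, a list of three; "twist": the turn, a rotation vector about the tool's x, y, z in degrees, a list of three; "claw": the finger opening in mm, from 0 to 85.4. In form: [{"dp": [tx, ty, tz], "twist": [wx, wy, wz], "claw": claw}, ...]. A call has 1 to 12 rows; each row is the pose to reach, as a shift and turn from the pose commanded when the call began, along the tool's axes at that moment; what a row does not reach only later rows make up. A row lasts 1/8 s, in which the tool goes at most 62.5 mm and 10.7 degrees, less where a joint would pass 70% of its speed; a pose out of reach is approached as far as the arm can. A call with a gripper value outside its range is refused whole. The fingers move at their own pace and stop on an object; "force" is the grip in N (left out, the last holds). Time passes only in rows, so rows that repeat a pose let the fingers close. It gives the time, the measured TCP pose, the force, the opening and the grip force at its end, in the units of the state.
- bot.observe(): the state, without advancing time (a new reading comes with each control period).
- bot.snapshot(name): name is "scene" or "top"; returns a dict with "frame" (384x512x3 uint8, blue, green, red), "z_map" (384x512 float32, m along the optical axis (not along the pixel's ray), 0 where there is no reading), "fx", "fy", "cx", "cy" (pixels), "eye" and "orientation" of the camera in the world. Camera axes: x right, y down, z forward; pixel columns grow to the right and rows downward; lengths in m; the calibration is good to about 2 mm. A picture is of the moment at which its call begins.
- bot.sign_off(): hands the job in; it is judged then, once.
The state is a dict: "time": time; "q": joint angles; "joint_velocities": joint speeds; "joint_efforts": joint torques, N m; "ee_pos": TCP position; "ee_rot": TCP orientation; "contact_force": force on the tool from outside, world axes, zero at the start; "wrist_torque": the same for the moment, N m; "opening": finger opening in m; "grip_force": force on a finger pad.
Only numpy, scipy, OpenCV 4.12 (cv2) and the standard library are available. Lean on these libraries where they do the work, as an engineer would, in place of code of your own. Each camera call takes 0.05 s, during which the arm holds its last target. There are 200 camera calls.

## Task

Two ring holders stand on the bench by the pot sealer, each clamping an aluminium ring with a draw latch. On the holder whose ring has the small bore (the ring with a broad flange and a narrow raised collar), lift the latch lever up and over, past centre, until its hook drops free and the lever stays over on the far side, then let go. Leave the latch of the other holder, with the wide-open ring, shut.

Things in the scene. Friction and masses are not known exactly. Their poses are not given: they have to be found in the camera images.
- holder_small: Fixed holder of the small-bore ring: white plate 300 x 160 x 12 mm, aluminium ring 116 mm across (bore 40 mm, raised collar) under a steel yoke, draw latch at the end nearest the robot. Origin on the table under the lever's pivot pin; the pin is 70 mm up, along y. x is level, from lever towards the ring (centre 165 mm along x), z up. Yaw within 0.25 rad. Latch bracket: y within 30 mm, 81 mm high.
- latch_grip (a point): Centre of the finger end of that holder's steel latch lever: a black pad 46 mm long, 24 mm wide (holder y), 9 mm thick, its end sloping up 17 degrees when shut. Shut, the lever lies level, pointing at the robot; this point is then at x -98 mm, y 0, z 76 mm in the holder's frame, over bare table. It moves with the lever, circling the pin at about 98 mm.
- latch (a joint): Angle of that lever: 0 shut, 1.57 straight up, 2.6 fully over, leaning towards the ring; growing lifts the free end up and away from the robot. Over-centre: it springs back to 0 if let go below about 1.5, and beyond 1.7 goes on to 2.6 by itself. About 3 N at the pad lifts it. The dark wire loop (hook) is linked to it: it leaves the keeper's lip past upright and lies dropped, free, at 2.6.
- other_latch (a joint): Angle of the same kind of lever on the other, otherwise equal holder, whose ring is plain with a wide 80 mm bore and no collar. 0 shut; it must stay shut.

How it is judged:
By the outcome, as a careful person would: the job done as asked, in the order asked, and still so for the second after the job is handed in, with the robot touching nothing.
It also fails if it takes over 40 s, if anything falls off the work surface, if the arm or the gripper's body presses on something with over 40 N, if the wrist force passes 120 N, or if a joint passes its speed limit or range.

## Working session

There is one attempt and no reset: what is moved stays moved. The work goes in short steps, Python scripts to look and compute and a tool call to move; the robot and the scene stay as the last step left them, time stands still between calls to the robot, and variables do not carry over. Pictures are saved under pics/ and viewed, at most 10 in all, crops included, and the job is handed in when it is done.

Besides the shell and the picture viewer there is one more tool, called after "Emit:" by a JSON object that holds its "op" and its "data". servo_tool: Moves the arm, as the interface text tells. Its arguments: {"type":"object","properties":{"increments":{"type":"array"},"force":{"type":"number"}},"required":["increments"]}

```bash
mkdir -p pics; cat > h.py <<'E'
import numpy as np, cv2
from scipy.spatial.transform import Rotation as R
def world(s):
    z=s["z_map"]; v,u=np.mgrid[:z.shape[0],:z.shape[1]]
    P=np.stack([(u-s["cx"])/s["fx"]*z,(v-s["cy"])/s["fy"]*z,z],-1)
    o=np.array(s["orientation"]); Rm=R.from_quat(o).as_matrix() if o.size==4 else o
    return P@Rm.T+np.array(s["eye"])
E
python3 - <<'E'
from bench import bot
from h import *
for n in("scene","top"):
    s=bot.snapshot(n); np.savez(n+".npz",**s); cv2.imwrite(f"pics/{n}0.png",s["frame"]); print(n,s["eye"],s["orientation"],s["fx"])
o=bot.observe(); print(o,bot.pinch_z)
E
```

```text
scene [1.16345224 0.17881784 1.03022327] [ 0.5796613   0.75743133 -0.24277135 -0.17706671] 478.18552213273205
top [ 0.35923979 -0.0170283   1.07610328] [ 0.71181251 -0.69704087  0.06492215 -0.05693928] 437.78059846700455
{'time': 0.1, 'q': array([ 1.02701331,  0.39910821,  0.04502745,  1.537754  , -0.01870448,
        1.20690632, -0.05070835]), 'joint_velocities': array([-1.49009491e-03, -2.18027715e-03, -7.85221414e-04, -2.41492782e-03,
        1.37601555e-03,  7.91567500e-05,  1.23001046e-03]), 'joint_efforts': array([ 2.94272621e-03, -4.76263118e+01,  1.36948742e+00, -2.54950047e+01,
        1.18125585e-02,  4.96151304e-03,  8.36935108e-07]), 'ee_pos': array([ 0.27945292, -0.58622822,  0.23037352]), 'ee_rot': array([ 9.75360225e-01,  2.20616551e-01, -2.48494835e-04, -8.41315848e-04]), 'contact_force': array([ 0.06485524, -0.79130754,  0.09813343]), 'wrist_torque': array([-0.02612164,  0.01373223,  0.02669995]), 'grip_force': 0.0, 'opening': 0.08538395489645441} 0.0187
```

View pics/scene0.png

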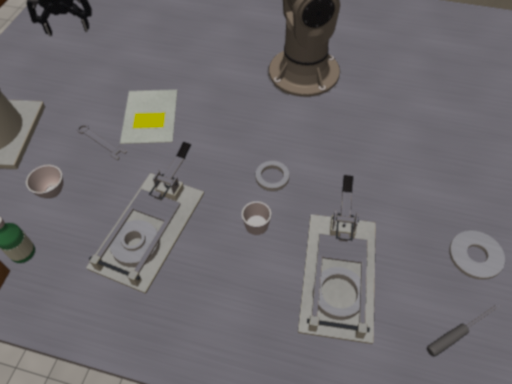

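View pics/top0.png

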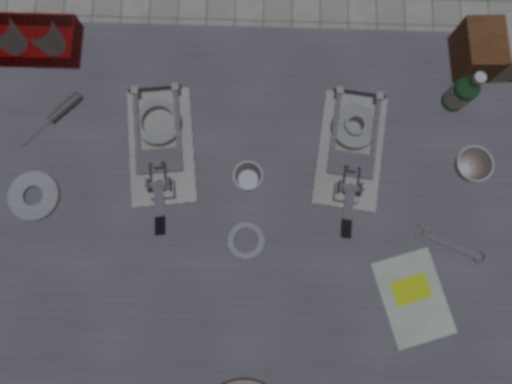

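The small-bore collared ring is on the holder at top (355,126) and scene (135,240). Its black pad is at top (346,229) and scene (184,150). The wide-bore holder is at top (160,125).

```bash
python3 - <<'E'
from h import *
def comp(m,uv):
    n,l,st,c=cv2.connectedComponentsWithStats(m.astype(np.uint8)); ys,xs=np.nonzero(l)
    k=np.argmin((xs-uv[0])**2+(ys-uv[1])**2); return l==l[ys[k],xs[k]]
rays=[]
for n,uv in(("top",(346,229)),("scene",(184,150))):
    s=dict(np.load(n+".npz")); W=world(s); f=s["frame"]
    m=comp(f.max(2)<45,uv); p=W[m]; p=p[s["z_map"][m]>0]
    ys,xs=np.nonzero(m); print(n,"pad",m.sum(),xs.mean(),ys.mean(),np.median(p,0),p.min(0),p.max(0))
    Rm=R.from_quat(s["orientation"]).as_matrix()
    d=Rm@[(xs.mean()-s["cx"])/s["fx"],(ys.mean()-s["cy"])/s["fy"],1]
    e=s["eye"]; print("ray@.078",e+d*(.078-e[2])/d[2]); rays.append((e,d))
    # plate: points with z~12mm near pad, forward
    c=np.median(p,0)
    pl=(abs(W[...,2]-.012)<.006)&(np.hypot(W[...,0]-c[0]-.2,W[...,1]-c[1])<.27)&(f.min(2)>110)
    pts=W[pl][:,:2]
    r=cv2.minAreaRect((pts*1000).astype(np.float32)); print("plate",pl.sum(),r)
    # lever/bracket points
    b=(W[...,2]>.04)&(W[...,2]<.12)&(np.hypot(W[...,0]-c[0],W[...,1]-c[1])<.4)&(abs(W[...,1]-c[1])<.12)
    q=W[b]; mu=q[:,:2].mean(0); w,V=np.linalg.eigh(np.cov((q[:,:2]-mu).T)); print("raised",b.sum(),mu,V[:,1],np.arctan(V[1,1]/V[0,1]))
E
```

```text
top pad 89 345.92134831460675 228.80898876404495 [ 0.45341591 -0.22350774  0.08296829] [ 0.4372223  -0.23164089  0.07547369] [ 0.47253529 -0.2136691   0.09036808]
ray@.078 [ 0.45437725 -0.22445409  0.078     ]
plate 3386 ((675.01806640625, -160.3199005126953), (348.9664001464844, 299.4767150878906), 81.7678451538086)
raised 3389 [ 0.63725826 -0.24764606] [-0.99105676  0.13344096] -0.13384018322098404
scene pad 104 183.41346153846155 149.7596153846154 [ 0.45807325 -0.22227463  0.08012745] [ 0.43616916 -0.23422458  0.07288551] [ 0.47703315 -0.2115062   0.08743781]
ray@.078 [ 0.45645147 -0.22356197  0.078     ]
plate 2695 ((675.6886596679688, -158.9525909423828), (344.7745056152344, 300.3189392089844), 82.3933334350586)
raised 3230 [ 0.65150591 -0.24569385] [-0.99153139  0.12986724] -0.13023508664918032
```

Emit:
{"op": "servo_tool", "data": {"increments": [{"dp":[30,-24,3],"twist":[0,0,3],"claw":70},{"dp":[65,-52,6],"twist":[0,0,7],"claw":70},{"dp":[100,-80,9],"twist":[0,0,10.5],"claw":70},{"dp":[135,-108,12],"twist":[0,0,14],"claw":70},{"dp":[170,-136,15],"twist":[0,0,18],"claw":70},{"dp":[205,-164,18],"twist":[0,0,22],"claw":70},{"dp":[240,-192,21],"twist":[0,0,25],"claw":70},{"dp":[270,-216,24],"twist":[0,0,28],"claw":70},{"dp":[295,-236,27],"twist":[0,0,31],"claw":70},{"dp":[315,-251,30],"twist":[0,0,33],"claw":70},{"dp":[315,-251,30],"twist":[0,0,33],"claw":70},{"dp":[315,-251,30],"twist":[0,0,33],"claw":70}]}}

```text
time: 1.6
ee_pos: [0.4554, -0.2256, 0.2012]
ee_rot: [0.998, -0.066, -0.0, 0.0]
contact_force: [-0.1, -0.3, -0.0]
opening: 0.0703
grip_force: 0.0
```

Emit:
{"op": "servo_tool", "data": {"increments": [{"dp":[0,-1,25],"twist":[0,0,0],"claw":70},{"dp":[0,-1,55],"twist":[0,0,0],"claw":70},{"dp":[0,-1,85],"twist":[0,0,0],"claw":70},{"dp":[0,-1,115],"twist":[0,0,0],"claw":70},{"dp":[0,-1,135],"twist":[0,0,0],"claw":70},{"dp":[0,-1,141],"twist":[0,0,0],"claw":70},{"dp":[0,-1,141],"twist":[0,0,0],"claw":40},{"dp":[0,-1,141],"twist":[0,0,0],"claw":40},{"dp":[0,-1,141],"twist":[0,0,0],"claw":40}], "force": 20}}

```text
time: 2.72
ee_pos: [0.4568, -0.224, 0.0612]
ee_rot: [0.998, -0.066, 0.001, 0.0]
contact_force: [0.5, 0.6, 0.4]
opening: 0.0402
grip_force: 0.0
```

```bash
python3 - <<'E'
from bench import bot
from h import *
a=bot.snapshot("scene")["frame"][90:230,110:270]; b=bot.snapshot("top")["frame"][150:290,270:430]
cv2.imwrite("pics/c1.png",cv2.resize(np.hstack([a,b]),None,fx=2.5,fy=2.5,interpolation=2))
E
```

```text
(no output)
```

View pics/c1.png

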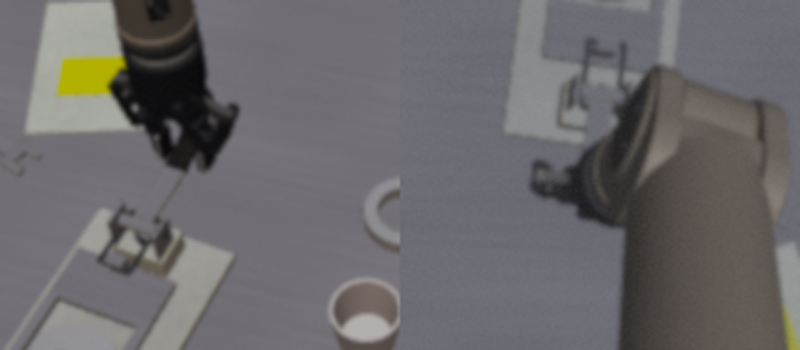

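The scene crop, around (190,150), shows the pad between the open fingers. Next I'll close them.

Emit:
{"op": "servo_tool", "data": {"increments": [{"dp":[0,0,0],"twist":[0,0,0],"claw":15},{"dp":[0,0,0],"twist":[0,0,0],"claw":15},{"dp":[0,0,0],"twist":[0,0,0],"claw":15},{"dp":[0,0,0],"twist":[0,0,0],"claw":15}], "force": 25}}

```text
time: 3.32
ee_pos: [0.4562, -0.2248, 0.0608]
ee_rot: [0.998, -0.066, 0.0, 0.001]
contact_force: [-2.3, -4.9, 5.6]
opening: 0.0229
grip_force: 28.3
```

Emit:
{"op": "servo_tool", "data": {"increments": [{"dp":[0.3,0,-3],"twist":[0,0,0],"claw":15},{"dp":[1,0,-7.6],"twist":[0,0,0],"claw":15},{"dp":[2.1,0,-14.4],"twist":[0,0,0],"claw":15},{"dp":[3.8,0,-21],"twist":[0,0,0],"claw":15},{"dp":[5.9,0,-27.5],"twist":[0,0,0],"claw":15},{"dp":[8.5,0,-34],"twist":[0,0,0],"claw":15},{"dp":[11.5,0,-40],"twist":[0,0,0],"claw":15},{"dp":[15,0,-46],"twist":[0,0,0],"claw":15},{"dp":[18.7,0,-51.6],"twist":[0,0,0],"claw":15},{"dp":[23,0,-57],"twist":[0,0,0],"claw":15},{"dp":[27.5,0,-62],"twist":[0,0,0],"claw":15},{"dp":[32.5,0,-67],"twist":[0,0,0],"claw":15}]}}

```text
time: 4.82
ee_pos: [0.4852, -0.2285, 0.1249]
ee_rot: [0.998, -0.066, -0.003, 0.0]
contact_force: [-1.6, -5.3, -6.5]
opening: 0.0239
grip_force: 28.0
```

```bash
python3 - <<'E'
from bench import bot
from h import *
a=bot.snapshot("scene")["frame"][90:230,110:270]
cv2.imwrite("pics/c2.png",cv2.resize(a,None,fx=3,fy=3,interpolation=2))
E
```

```text
(no output)
```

View pics/c2.png

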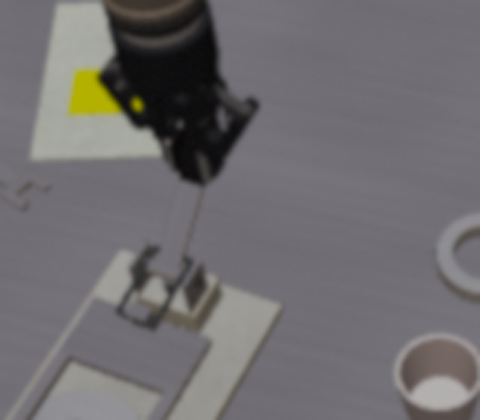

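The lever is following: it rises from the bracket at crop (170,260) to the fingers at (195,180).

Emit:
{"op": "servo_tool", "data": {"increments": [{"dp":[5.3,0,-4.4],"twist":[0,0,0],"claw":15},{"dp":[12,0,-9.4],"twist":[0,0,0],"claw":15},{"dp":[19.6,0,-13.7],"twist":[0,0,0],"claw":15},{"dp":[27.3,0,-17.4],"twist":[0,0,0],"claw":15},{"dp":[35.3,0,-20.4],"twist":[0,0,0],"claw":15},{"dp":[43.6,0,-22.7],"twist":[0,0,0],"claw":15},{"dp":[52,0,-24.2],"twist":[0,0,0],"claw":15},{"dp":[60.5,0,-25],"twist":[0,0,0],"claw":15},{"dp":[69,0,-25],"twist":[0,0,0],"claw":15},{"dp":[77.5,0,-24.5],"twist":[0,0,0],"claw":15},{"dp":[86,0,-23],"twist":[0,0,0],"claw":15},{"dp":[94,0,-21],"twist":[0,0,0],"claw":15}]}}

```text
time: 6.38
ee_pos: [0.5823, -0.241, 0.1483]
ee_rot: [0.998, -0.066, 0.0, 0.001]
contact_force: [-2.1, -4.4, 0.9]
opening: 0.0228
grip_force: 24.4
```

```bash
python3 - <<'E'
from bench import bot
from h import *
a=bot.snapshot("scene")["frame"][90:230,110:270]
cv2.imwrite("pics/c3.png",cv2.resize(a,None,fx=3,fy=3,interpolation=2))
E
```

```text
(no output)
```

View pics/c3.png

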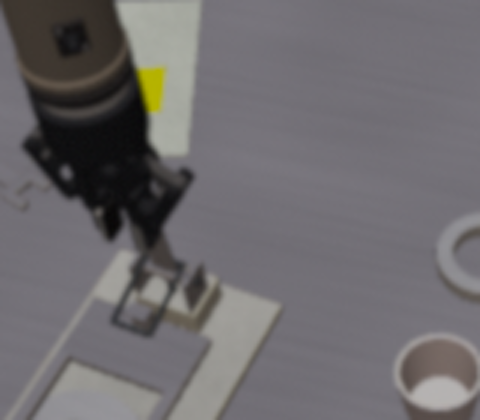

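The lever is past upright, at about 1.8 rad. I'll carry it a little further, then open and retreat upward.

Emit:
{"op": "servo_tool", "data": {"increments": [{"dp":[8,0,3],"twist":[0,0,0],"claw":15},{"dp":[14,0,6],"twist":[0,0,0],"claw":15},{"dp":[20,0,9],"twist":[0,0,0],"claw":15},{"dp":[20,0,9],"twist":[0,0,0],"claw":15},{"dp":[20,0,9],"twist":[0,0,0],"claw":60},{"dp":[20,0,9],"twist":[0,0,0],"claw":60},{"dp":[20,0,9],"twist":[0,0,0],"claw":60},{"dp":[20,0,9],"twist":[0,0,0],"claw":60},{"dp":[20,0,9],"twist":[0,0,0],"claw":60}]}}

```text
time: 7.55
ee_pos: [0.6014, -0.2426, 0.1393]
ee_rot: [0.998, -0.065, 0.0, -0.0]
contact_force: [0.2, -0.9, -0.7]
opening: 0.0602
grip_force: 0.0
```

Emit:
{"op": "servo_tool", "data": {"increments": [{"dp":[0,0,-20],"twist":[0,0,0],"claw":60},{"dp":[0,0,-45],"twist":[0,0,0],"claw":60},{"dp":[0,0,-75],"twist":[0,0,0],"claw":60},{"dp":[-30,0,-100],"twist":[0,0,0],"claw":60},{"dp":[-60,0,-110],"twist":[0,0,0],"claw":60},{"dp":[-90,0,-110],"twist":[0,0,0],"claw":60},{"dp":[-120,0,-110],"twist":[0,0,0],"claw":60},{"dp":[-140,0,-110],"twist":[0,0,0],"claw":60},{"dp":[-140,0,-110],"twist":[0,0,0],"claw":60},{"dp":[-140,0,-110],"twist":[0,0,0],"claw":60}]}}

```text
time: 8.8
ee_pos: [0.4638, -0.2246, 0.2504]
ee_rot: [0.998, -0.065, 0.001, 0.0]
contact_force: [-0.0, 0.3, -0.7]
opening: 0.0598
grip_force: 0.0
```

```bash
python3 - <<'E'
from bench import bot
from h import *
s=bot.snapshot("scene")["frame"]
cv2.imwrite("pics/c4.png",cv2.resize(s[90:350,70:400],None,fx=2.2,fy=2.2,interpolation=2))
E
```

```text
(no output)
```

View pics/c4.png

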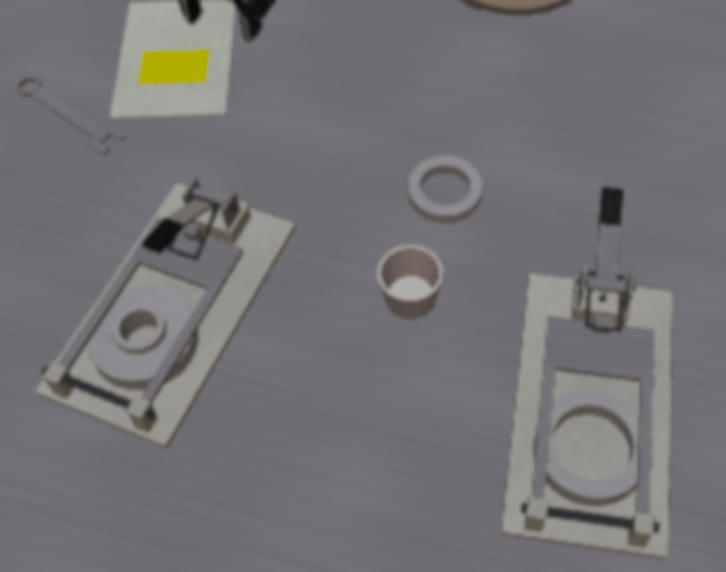

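The lever now lies over towards the ring, with its pad at crop (160,235). The other latch is still shut. I'll check the pad angle by depth and then hand in.

```bash
python3 - <<'E'
from bench import bot
from h import *
s=bot.snapshot("scene");W=world(s)
m=s["frame"].max(2)<45; m[:180]=0;m[:,:120]=0; m[215:]=0; m[:,165:]=0
p=np.median(W[m&(s["z_map"]>0)],0); d=p-[.552,-.237,.07]; x=d[0]*.991-d[1]*.134
a=np.arctan2(d[2],-x)-.061; print(m.sum(),p,a)
if a>2.3: print(bot.sign_off())
E
```

```text
131 [ 0.64397209 -0.24500634  0.12065349] 2.57829884249331
the job is handed in; nothing more can be done
None
```

The latch on the small-bore holder is open: its lever is past centre and stays over at about 2.58 rad. The other latch is still shut, the arm is clear of everything, and I've handed in the job.

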